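# Slide the relay board under the inspection microscope to its stop

### The arm

A 6-joint arm with a two-finger parallel gripper is mounted at the origin on the work surface. World frame = base frame: x ahead of the robot, y to its left, z up, the work surface at z = 0. Lengths are in m, angles in rad, forces in N, time in s.
With the tool pointing down it reaches from about 0.35 to 0.975 m from the base axis. Payload 7.1 kg.
Tool frame: the origin (TCP) lies at the very end of the fingers, on their centre line; the grasp point (between the pads) lies 19 mm behind it; z points along the fingers, y is the line along which they close (so a half turn about z gives the same grasp; the last joint's range is limited). The gripper opens to 88 mm and grips with 3 to 60 N. Pads are 20 mm wide; open, the fingers measure 115 mm over their backs; the gripper's body (75 mm by 178 mm) begins 61 mm behind the grasp point.
Start: joints at [1.174, 0.423, 1.63, -0, 1.089, -0.019], TCP at [0.231, 0.581, 0.192] pointing down, gripper open.
Joint ranges: [-3, 3], [-0.9, 2.11], [0.09, 2.58], [-1.31, 4.45], [0.11, 2.69], [-2.54, 2.54]. Speed limits (rad/s): [2.39, 2.39, 3.01, 3.14, 3.14, 3.14].

### API

Orientations are given as a unit quaternion [w, x, y, z].
In Python, from cell import env gives the robot as it stands.
- The arm moves only by the shell command python3 -m jog 'ROWS'. ROWS is JSON, a list of rows, each an object of numbers: "x", "y", "z": the shift along the tool's x, y, z in cm; "ax", "ay", "az": the turn, a rotation vector about the tool's x, y, z in degrees; "gripper": the finger opening in cm, from 0 to 8.78. In form: [{"x": .., "y": .., "z": .., "ax": .., "ay": .., "az": .., "gripper": ..}, ...]. A call has exactly 5 rows; each row is the pose to reach, as a shift and turn from the pose commanded when the call began, along the tool's axes at that moment; what a row does not reach only later rows make up. A row lasts 1/8 s, in which the tool goes at most 62.5 mm and 10.7 degrees, less where a joint would pass 70% of its speed; a pose out of reach is approached as far as the arm can. A call with a gripper value outside its range is refused whole. The fingers move at their own pace and stop on an object; the grip force is fixed at half the most. Time passes only in rows, so rows that repeat a pose let the fingers close, or fill a call up. It gives the time, the measured TCP pose, the force, the opening and the grip force at its end, in the units of the state.
- env.get_state(): the state, without advancing time (a new reading comes with each control period).
- env.read_camera(name): name is "scene" or "top"; returns (picture, depth): 420x560x3 uint8, red, green, blue; 420x560 float32, m along the optical axis (not along the pixel's ray), 0 where there is no reading.
- env.get_calibration(name): a dict with "camera_matrix" (3x3 intrinsics, pixels), "R" (3x3) and "t" (3): a world point X has camera coordinates R X + t. Camera axes: x right, y down, z forward; pixel columns grow to the right and rows downward; lengths in m; the calibration is good to about 2 mm. A picture is of the moment at which its call begins. get_calibration takes no time and is no camera call.
- env.sign_off(): hands the job in; it is judged then, once.
The state is a dict: "time": time; "joint_positions": joint angles; "joint_velocities": joint speeds; "effort": joint torques, N m; "ee_pos": TCP position; "eef_rot": TCP orientation; "ft_force": force on the tool from outside, world axes, zero at the start; "wrist_torque": the same for the moment, N m; "grip_width": finger opening in m; "grasp_force": force on a finger pad.
Only numpy, scipy, OpenCV 4.12 (cv2) and the standard library are available. Lean on these libraries where they do the work, as an engineer would, in place of code of your own. Each camera call takes 0.05 s, during which the arm holds its last target. There are 200 camera calls.

### The job

Lift the black carrier with the relay board onto the microscope's stage, nose first, and slide it flat between the guide rails, through under the spring clips and the low lamp bridge, until it is fully home against the stop behind the bridge, with the stop's red pin pushed in flush. The stop is set anew for every batch, so feel for it: push on through the drag of the clips but bear gently on the stop (5 to 10 N is plenty, 15 N knocks it out of true), and do not bump the microscope's head. Let go with the carrier lying there, and leave the other things on the bench where they are.

Things in the scene. Friction and masses are not known exactly. Their poses are not given: they have to be found in the camera images.
- carrier: Black board carrier, loose, 0.11 to 0.18 kg: plate 160 x 62 x 6 mm with half-round front edge. Origin under the plate's centre; own +x points to its nose, z up. At the nose an aluminium bumper 30 mm wide, 14 mm high, its face 80 mm ahead of the origin. On it a green board, 42 mm wide, with three blue relays, tops 23 mm above the underside.
- grip (a point): Middle of the carrier's yellow grip block (at its tail): 22 mm long in the carrier's x, 16 mm wide in y, from the plate's top (6 mm) up to 32 mm above the carrier's underside. This point is 69 mm behind the carrier's origin, 19 mm above the underside. The block's rear face is flush with the tail, 80 mm behind the origin; the plate beside the block is bare.
- stage: Fixed grey stage plate, 345 x 190 mm, top 12 mm above the bench. Origin on the bench below the lens axis; own +x is the way the carrier is pushed in (roughly to the robot's left). Plate from x = -215 to +130 mm, y = -130 to +60 mm; column (232 mm high) at y = -105 mm, away from the robot. Two rails, 8 mm high and 65 mm apart inside, centred on y = 0, run from x = -75 to +40 mm.
- mouth (a point): Start of the straight rails: point on the stage top at x = -75, y = 0 mm of the stage, with its axes. Before it the rails flare over 39 mm, from 65 to 91 mm apart; before the flare the plate is bare.
- clips (a point): Midway between the two spring clips: point on the stage top at x = -48, y = 0 mm of the stage. Their steel rollers stand over the channel's edges (26 mm either side) and ride on the carrier's plate. Running the nose in under them takes up to about 7 N; after that they drag with about 2 to 6 N, and they hold the carrier where it is left.
- head: Fixed microscope head, origin and axes as the stage. White lamp bridge across the rails from x = -35 to +35 mm, underside 26 mm above the stage top (3 mm over the relays), top 50 mm above the bench, legs at y = +-52 mm; above it the black lens barrel, 42 mm thick, and its arm to the column, up to 185 mm above the bench. Over 8 N on it upsets its focus.
- stop_bar: Aluminium bar on the stage behind the bridge, bearing the stop; origin and axes as the stage. The stop is an aluminium block, 34 x 34 x 20 mm with a black knob, clamped on the bar: its face across the channel lies somewhere from x = +46 to +70 mm of the stage, different each time and not measured. It is rigid: force rises steeply once the bumper bears on it.
- pin (a joint): Red presence pin, 7 mm thick, in the middle of the stop's face, pushed in by the carrier's bumper: 0 = standing 3 mm proud, 0.003 m = flush (the bumper bears on the stop). Light spring, about 0.4 to 1 N.
- breadboard: White breadboard, 55 x 165 x 9 mm, loose, origin under its centre; leave alone.
- probe_a: Forked soil probe, 75 x 22 x 4 mm (10 mm at its plug), loose, origin under about its middle; leave alone.
- probe_b: Another such soil probe; leave alone.
- relay_module: Black two-relay module without a carrier, 52 x 40 x 18 mm, loose, origin under its centre; leave alone.
- screwdriver: Screwdriver lying on the bench, loose; leave alone.
- solder: Spool of solder standing on end, 58 mm across, 40 mm high, loose, origin under its centre; leave alone.
- multimeter: Yellow multimeter lying on its back, 140 x 72 x 45 mm, loose, origin under its centre; leave alone.
Things that resemble listed ones, but are neither listed nor needed, are in the scene too. Of the things like the carrier, leave any that is orange or purple; of the rest the larger one is meant.

How it is judged:
By the outcome, as a careful person would: the job done as asked, in the order asked, and still so for the second after the job is handed in, with the robot touching nothing.
It also fails if it takes over 59 s, if anything falls off the work surface, if the arm or the gripper's body presses on something with over 40 N, if the wrist force passes 120 N, or if a joint passes its speed limit or range.

## Working session

There is one attempt and no reset: what is moved stays moved. The work goes in short steps, Python scripts to look and compute and a shell command to move; the robot and the scene stay as the last step left them, time stands still between calls to the robot, and variables do not carry over. Pictures are saved under pics/ and viewed, at most 10 in all, crops included, and the job is handed in when it is done.

```bash
mkdir -p pics; ls; cat > h.py <<'E'
import numpy as np, cv2
from cell import env
def grab(n):
    im,d=env.read_camera(n); c=env.get_calibration(n)
    K,R,t=[np.array(c[k],float) for k in("camera_matrix","R","t")]
    h,w=d.shape; u,v=np.meshgrid(np.arange(w),np.arange(h))
    P=np.stack([(u-K[0,2])/K[0,0]*d,(v-K[1,2])/K[1,1]*d,d],-1)
    return im,d,(P-t.reshape(3))@R,(K,R,t.reshape(3))
def save(n,im,s=1):
    cv2.imwrite('pics/'+n,cv2.resize(im[...,::-1],None,fx=s,fy=s,interpolation=cv2.INTER_CUBIC))
E
python3 - <<'E'
from h import *
for n in("scene","top"):
    im,d,W,c=grab(n); save(n+'0.png',im,1.42); np.savez('/tmp/'+n,im=im,W=W)
    print(n,c[0][0,0],-c[1].T@c[2])
s=env.get_state();print(s)
E
```

```text
pics
scene 451.1248735631138 [ 1.050383   -0.69496432  0.84283069]
top 506.6890548322655 [ 0.3480065  -0.02394344  1.57230758]
{'time': 0.1, 'joint_positions': array([ 1.17401882e+00,  4.23762374e-01,  1.63060322e+00,  2.13726299e-05,
        1.08858506e+00, -1.90098970e-02]), 'joint_velocities': array([-0.00083865, -0.00308336, -0.00267697, -0.00086131,  0.00017421,
       -0.00041421]), 'effort': array([-2.97051497e-05, -5.45618606e+01, -2.74325252e+01,  6.45147474e-02,
        1.89137401e-02, -3.69853524e-05]), 'ee_pos': array([0.23029717, 0.58044538, 0.1910848 ]), 'eef_rot': array([-1.49405810e-04,  1.87767501e-01,  9.82213268e-01, -6.62426165e-04]), 'ft_force': array([0.002514  , 0.16741397, 0.30570666]), 'wrist_torque': array([ 0.01518555,  0.03391011, -0.02248792]), 'grasp_force': 0.0, 'grip_width': 0.08812132691224703}
```

View pics/scene0.png

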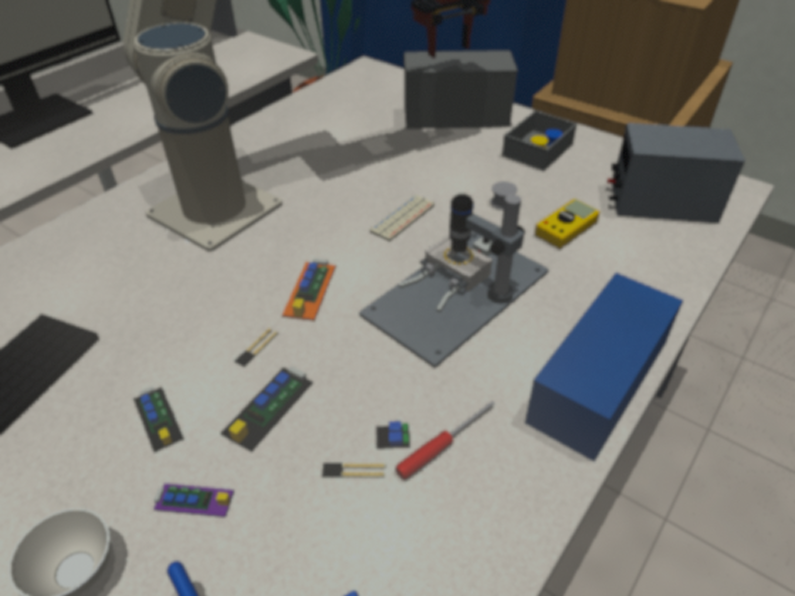

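View pics/top0.png

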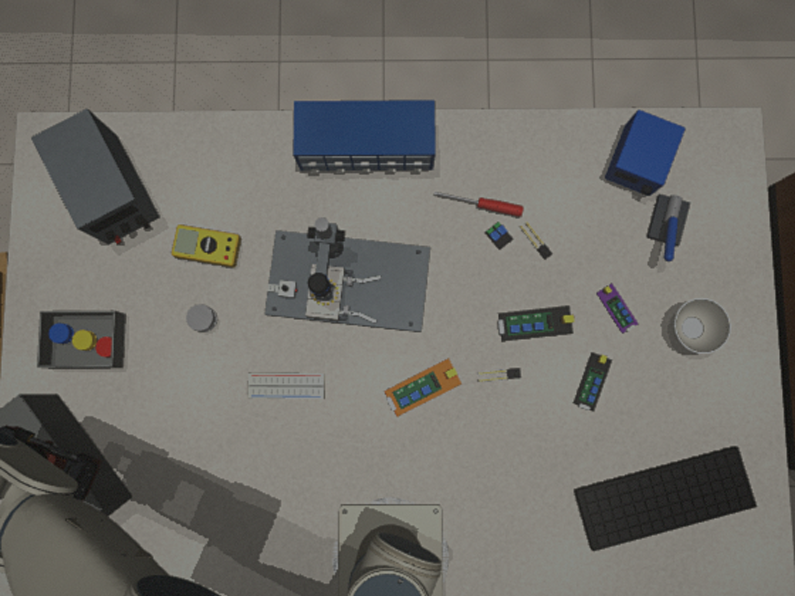

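Scene: stage at top-image (348,280), with the bridge at (325,290) and the stop at (287,288). Carrier-like things in the zoomed top view are large black (535,322), small black (592,382), orange (423,387) and purple (617,308). I choose the large black one: nose bumper on the left (502,326), yellow grip on the right (569,318).

```bash
python3 - <<'E'
from h import *
f=np.load('/tmp/top.npz');im,W=f['im'],f['W']
def reg(x0,y0,x1,y1):
    m=np.zeros(im.shape[:2],bool);m[int(y0/1.42):int(y1/1.42),int(x0/1.42):int(x1/1.42)]=1;return m
X,Y,Z=W[...,0],W[...,1],W[...,2]
hsv=cv2.cvtColor(im,cv2.COLOR_RGB2HSV)
print('bench z',np.median(Z[reg(450,320,480,350)]))
def rect(m,n):
    m=m.astype(np.uint8);k,l,s,_=cv2.connectedComponentsWithStats(m);i=1+np.argmax(s[1:,4]);m=l==i
    r=cv2.minAreaRect((W[m][:,:2]*1000).astype(np.float32));print(n,m.sum(),r,cv2.boxPoints(r).round(0).tolist());return m
rc=reg(485,295,585,350)
rect(rc&((hsv[...,2]<75)|(Z>0.012)),'carrier')
y=rc&(hsv[...,0]>18)&(hsv[...,0]<35)&(hsv[...,1]>120);print('grip',W[y].mean(0),np.percentile(Z[y],[50,90]),y.sum())
b=rc&(Z>0.004);print('z plate pcts',np.percentile(Z[b],[5,20,50,80,95]))
bb=reg(495,315,508,338)&(Z>.011);print('bumper',W[bb].mean(0),bb.sum())
st=reg(255,215,440,345)&(Z>0.007)&(Z<0.06)
rect(st,'stage')
# bridge top
br=reg(290,255,360,330)&(Z>0.044)&(Z<0.056);rect(br,'bridge')
s=reg(270,270,302,305)&(Z>0.026)&(Z<.04);rect(s,'stop')
x=np.hstack([cv2.resize(im[int(220/1.42):int(345/1.42),int(255/1.42):int(440/1.42)],None,fx=3,fy=3,interpolation=2),
 cv2.resize(im[int(220/1.42):int(345/1.42),int(480/1.42):int(610/1.42)],None,fx=3,fy=3,interpolation=2)]);save('crop.png',x)
E
```

```text
bench z 0.001315358663167203
carrier 882 ((453.76513671875, -203.27999877929688), (88.95478820800781, 406.7835998535156), 18.193588256835938) [[348.0, -24.0], [475.0, -410.0], [560.0, -383.0], [433.0, 4.0]]
grip [ 0.49905466 -0.38565886  0.03235158] [0.03230088 0.03765323] 40
z plate pcts [0.00433757 0.00560619 0.0086096  0.01510515 0.02901077]
bumper [ 0.48210387 -0.23968504  0.05662955] 38
stage 5898 ((587.4319458007812, 89.85301971435547), (353.4110412597656, 199.94692993164062), 82.66741943359375) [[466.0, -73.0], [664.0, -98.0], [709.0, 252.0], [511.0, 278.0]]
bridge 443 ((558.4738159179688, 135.32891845703125), (70.70734405517578, 111.11412048339844), 83.38433074951172) [[499.0, 107.0], [610.0, 94.0], [618.0, 164.0], [507.0, 177.0]]
stop 104 ((568.4766845703125, 218.46054077148438), (35.696224212646484, 33.75459671020508), 83.93476867675781) [[550.0, 202.0], [583.0, 199.0], [587.0, 234.0], [554.0, 238.0]]
```

View pics/crop.png

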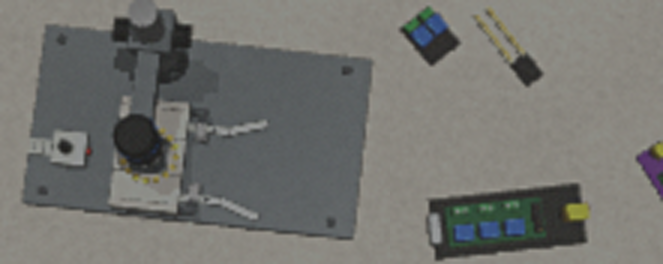

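The crop confirms the choice: large black carrier, bumper at left (435,228), yellow grip at right (577,212). The stage is clear, with clips at (230,130) and (225,200) and the stop with its red pin at (70,148). Next I refine the poses by projecting masks onto planes of known height.

```bash
cat >> h.py <<'E'
def plane(px,z,c):
    K,R,t=c; px=np.atleast_2d(px).astype(float)
    r=np.c_[(px[:,0]-K[0,2])/K[0,0],(px[:,1]-K[1,2])/K[1,1],np.ones(len(px))]@R
    C=-R.T@t; return C+r*((z-C[2])/r[:,2])[:,None]
E
cat > m.py <<'E'
from h import *
im,d,W,c=grab('top')
hsv=cv2.cvtColor(im,cv2.COLOR_RGB2HSV)
def comp(m,x0,y0,x1,y1,z,n):
    a=np.zeros(m.shape,np.uint8);s=np.s_[int(y0/1.42):int(y1/1.42),int(x0/1.42):int(x1/1.42)];a[s]=m[s]
    k,l,st,_=cv2.connectedComponentsWithStats(a);i=1+np.argmax(st[1:,4])
    v,u=np.nonzero(l==i);P=plane(np.c_[u,v],z,c)[:,:2]*1000
    r=cv2.minAreaRect(P.astype(np.float32));print(n,len(P),np.round(P.mean(0),1),np.round(r[0],1),np.round(r[1],1),round(r[2],2));return P
V=hsv[...,2]
print('V bench',V[240,320],'stage',V[210,270],'plate', V[218,395])
comp((V<100),480,290,590,350,.006,'carrier')
comp((hsv[...,0]>18)&(hsv[...,0]<35)&(hsv[...,1]>110),555,300,585,335,.032,'grip')
comp((V>110)&(hsv[...,1]<60),494,312,511,340,.014,'bumper')
comp((V<115)|(W[...,2]>.02),255,228,440,340,.012,'stage')
comp((hsv[...,1]>90)&((hsv[...,0]<8)|(hsv[...,0]>172)),285,275,305,305,.022,'pin')
E
python3 m.py
```

```text
V bench 136 stage 100 plate 47
carrier 869 [ 492. -322.] [ 491.9 -317.9] [ 63.  162.2] 5.96
grip 44 [ 498.4 -385.4] [ 498.  -385.4] [21.7 15.3] 89.62
bumper 116 [ 488.1 -236.5] [ 488.4 -242.8] [30.9 59.3] 88.68
stage 6835 [590.   89.1] [597.7  88.3] [347.4 211.3] 83.27
pin 3 [566.5 201.4] [566.5 201.4] [6.2 0. ] 0.66
```

```bash
cat > go.py <<'E'
# go.py x y z(mm) tool_y_yaw(deg): shift/turn in tool axes from the measured pose
import sys
from h import *
from scipy.spatial.transform import Rotation as Ro
s=env.get_state();q=s['eef_rot'];R=Ro.from_quat([q[1],q[2],q[3],q[0]]);p=s['ee_pos']*1000
x,y,z,a=map(float,sys.argv[1:5]);a=np.radians(a)
ty=np.array([np.cos(a),np.sin(a),0]);tz=np.array([0,0,-1.]);T=Ro.from_matrix(np.c_[np.cross(ty,tz),ty,tz])
print('t',round(s['time'],2),'pos',p.round(1),'F',s['ft_force'].round(1),'grip',s['grip_width'].round(4))
print('shift cm',(R.inv().apply(np.array([x,y,z])-p)/10).round(3),'turn deg',np.degrees((R.inv()*T).as_rotvec()).round(2))
print('tool axes in world\n',R.as_matrix().round(3))
E
python3 go.py 450 200 192 36; python3 go.py 498.5 -386 110 5.96
```

```text
Traceback (most recent call last):
  File "go.py", line 8, in <module>
    print('t',round(s['time'],2),'pos',p.round(1),'F',s['ft_force'].round(1),'grip',s['grip_width'].round(4))
                                                                                    ^^^^^^^^^^^^^^^^^^^^^
AttributeError: 'float' object has no attribute 'round'
Traceback (most recent call last):
  File "go.py", line 8, in <module>
    print('t',round(s['time'],2),'pos',p.round(1),'F',s['ft_force'].round(1),'grip',s['grip_width'].round(4))
                                                                                    ^^^^^^^^^^^^^^^^^^^^^
AttributeError: 'float' object has no attribute 'round'
```

```bash
sed -i "s/s\['grip_width'\].round(4)/round(s['grip_width'],4)/" go.py
python3 go.py 430 200 192 36; python3 go.py 498.5 -386 110 5.96
```

```text
t 0.15 pos [230.3 580.5 191.2] F [-0.2 -0.2  0.4] grip 0.0878
shift cm [-32.594 -28.004  -0.051] turn deg [-7.000e-02  2.000e-02  3.235e+01]
tool axes in world
 [[-0.929  0.369 -0.   ]
 [ 0.369  0.929 -0.001]
 [ 0.    -0.001 -1.   ]]
t 0.15 pos [230.3 580.5 191.2] F [-0.2 -0.2  0.4] grip 0.0878
shift cm [-60.577 -79.935   8.21 ] turn deg [-6.000e-02  4.000e-02  6.239e+01]
tool axes in world
 [[-0.929  0.369 -0.   ]
 [ 0.369  0.929 -0.001]
 [ 0.    -0.001 -1.   ]]
```

```bash
python3 -m jog '[{"x":-4.6,"y":-3.9,"az":6},{"x":-9.2,"y":-7.8,"az":12},{"x":-13.8,"y":-11.7,"az":18},{"x":-18.4,"y":-15.6,"az":24},{"x":-23,"y":-19.5,"az":30}]'; python3 go.py 450 50 180 20
```

```text
t 0.15 pos [230.3 580.5 191.2] F [-0.2 -0.2  0.4] grip 0.0878
shift cm [-39.986 -41.207   1.165] turn deg [-6.000e-02  3.000e-02  4.835e+01]
tool axes in world
 [[-0.929  0.369 -0.   ]
 [ 0.369  0.929 -0.001]
 [ 0.    -0.001 -1.   ]]schema error: expected keys x, y, z, ax, ay, az, gripper
```

All keys are required.

```bash
python3 -m jog '[{"x":-4.6,"y":-3.9,"z":0,"ax":0,"ay":0,"az":6,"gripper":8.7},{"x":-9.2,"y":-7.8,"z":0,"ax":0,"ay":0,"az":12,"gripper":8.7},{"x":-13.8,"y":-11.7,"z":0,"ax":0,"ay":0,"az":18,"gripper":8},{"x":-18.4,"y":-15.6,"z":0,"ax":0,"ay":0,"az":24,"gripper":7},{"x":-23,"y":-19.5,"z":0,"ax":0,"ay":0,"az":30,"gripper":5}]'; python3 go.py 450 50 180 20
```

```text
time: 0.78
ee_pos: [0.3729, 0.3131, 0.1918]
eef_rot: [0.0, 0.437, 0.899, 0.0]
ft_force: [0.4, -0.4, 1.0]
grip_width: 0.0633
grasp_force: 0.0
t 0.78 pos [372.9 313.1 191.8] F [ 0.4 -0.4  1. ] grip 0.0633
shift cm [-25.445 -10.201   1.178] turn deg [1.000e-02 0.000e+00 1.818e+01]
tool axes in world
 [[-0.618  0.786  0.   ]
 [ 0.786  0.618  0.   ]
 [-0.     0.    -1.   ]]
```

```bash
python3 -m jog '[{"x":-5.3,"y":-2.2,"z":0,"ax":0,"ay":0,"az":5,"gripper":4},{"x":-10.6,"y":-4.4,"z":0,"ax":0,"ay":0,"az":10,"gripper":4},{"x":-15.9,"y":-6.6,"z":0,"ax":0,"ay":0,"az":15,"gripper":4},{"x":-21.2,"y":-8.8,"z":0,"ax":0,"ay":0,"az":20,"gripper":4},{"x":-26.5,"y":-11,"z":0,"ax":0,"ay":0,"az":25,"gripper":4}]'; python3 go.py 498.5 -386 90 5.96
```

```text
time: 1.4
ee_pos: [0.4508, 0.0369, 0.1919]
eef_rot: [0.0, 0.621, 0.784, 0.0]
ft_force: [1.1, 0.4, -0.3]
grip_width: 0.0399
grasp_force: 0.0
t 1.4 pos [450.8  36.9 191.9] F [ 1.1  0.4 -0.3] grip 0.0399
shift cm [-42.266  -5.005  10.186] turn deg [ 0.02 -0.    7.23]
tool axes in world
 [[-0.228  0.974  0.   ]
 [ 0.974  0.228  0.   ]
 [-0.     0.    -1.   ]]
```

```bash
python3 -m jog '[{"x":-5.9,"y":-0.7,"z":0,"ax":0,"ay":0,"az":1.5,"gripper":4},{"x":-11.8,"y":-1.4,"z":0,"ax":0,"ay":0,"az":3,"gripper":4},{"x":-17.7,"y":-2.1,"z":1,"ax":0,"ay":0,"az":4.5,"gripper":4},{"x":-23.6,"y":-2.8,"z":2,"ax":0,"ay":0,"az":6,"gripper":4},{"x":-29.5,"y":-3.5,"z":3,"ax":0,"ay":0,"az":7.2,"gripper":4}]'; python3 go.py 498.5 -386 90 5.96
```

```text
time: 2.02
ee_pos: [0.4845, -0.2584, 0.1614]
eef_rot: [0.0, 0.669, 0.744, 0.0]
ft_force: [-0.2, 0.1, 0.4]
grip_width: 0.0403
grasp_force: 0.0
t 2.02 pos [ 484.5 -258.4  161.4] F [-0.2  0.1  0.4] grip 0.0403
shift cm [-12.839   0.036   7.142] turn deg [ 0.01 -0.    0.13]
tool axes in world
 [[-0.106  0.994  0.   ]
 [ 0.994  0.106  0.   ]
 [ 0.     0.    -1.   ]]
```

```bash
python3 -m jog '[{"x":-4,"y":-0.5,"z":2,"ax":0,"ay":0,"az":0,"gripper":4},{"x":-8,"y":-1,"z":4,"ax":0,"ay":0,"az":0,"gripper":4},{"x":-12,"y":-1.5,"z":6,"ax":0,"ay":0,"az":0,"gripper":4},{"x":-12.7,"y":-1.5,"z":7.1,"ax":0,"ay":0,"az":0,"gripper":4},{"x":-12.7,"y":-1.5,"z":7.1,"ax":0,"ay":0,"az":0,"gripper":4}]'; python3 go.py 498.5 -386 8.5 5.96; python3 - <<'E'
from h import *
im,d,W,c=grab('scene'); save('s1.png',im[215:345,130:290],4)
E
```

```text
time: 2.65
ee_pos: [0.4825, -0.3835, 0.0896]
eef_rot: [-0.001, 0.668, 0.744, 0.0]
ft_force: [0.6, 0.2, -0.3]
grip_width: 0.0403
grasp_force: 0.0
t 2.65 pos [ 482.5 -383.5   89.6] F [ 0.6  0.2 -0.3] grip 0.0403
shift cm [-0.43   1.577  8.111] turn deg [-0.09 -0.11  0.15]
tool axes in world
 [[-0.106  0.994 -0.002]
 [ 0.994  0.106  0.002]
 [ 0.002 -0.002 -1.   ]]
```

View pics/s1.png

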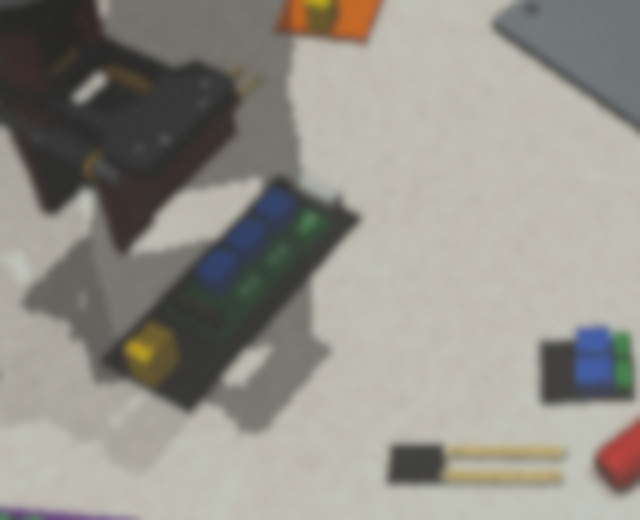

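The view shows the gripper (px 130,120) about 16 mm short of the grip (150,350) in tool y, which matches the numbers. I correct that and descend.

```bash
python3 -m jog '[{"x":-0.4,"y":1.6,"z":0,"ax":0,"ay":0,"az":0,"gripper":4},{"x":-0.4,"y":1.6,"z":2,"ax":0,"ay":0,"az":0,"gripper":4},{"x":-0.4,"y":1.6,"z":4,"ax":0,"ay":0,"az":0,"gripper":4},{"x":-0.4,"y":1.6,"z":5,"ax":0,"ay":0,"az":0,"gripper":4},{"x":-0.4,"y":1.6,"z":5,"ax":0,"ay":0,"az":0,"gripper":4}]'; python3 go.py 498.5 -386 9 5.96;  python3 - <<'E'
from h import *
im,d,W,c=grab('scene'); save('s2.png',im[225:345,140:260],5)
E
```

```text
time: 3.32
ee_pos: [0.4987, -0.3858, 0.0392]
eef_rot: [-0.001, 0.668, 0.744, -0.0]
ft_force: [-0.1, 0.2, 0.7]
grip_width: 0.04
grasp_force: 0.0
t 3.33 pos [ 498.7 -385.8   39.2] F [-0.1  0.2  0.7] grip 0.04
shift cm [-0.028 -0.013  3.021] turn deg [-0.11 -0.11  0.19]
tool axes in world
 [[-0.107  0.994 -0.002]
 [ 0.994  0.107  0.002]
 [ 0.002 -0.002 -1.   ]]
```

View pics/s2.png

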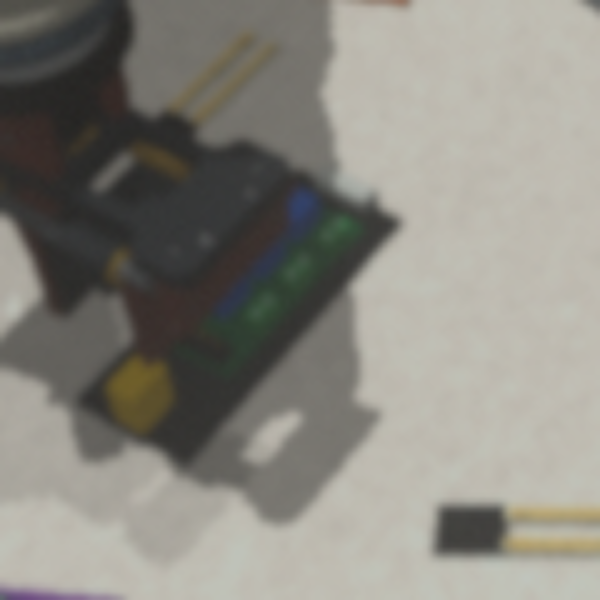

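```bash
python3 - <<'E'
from h import *
c=env.get_calibration('scene');K,R,t=[np.array(c[k],float) for k in("camera_matrix","R","t")]
p=env.get_state()['ee_pos'];y=np.array([.994,.107,0])
for n,X in(('tcp',p),('tip+',p+.02*y),('tip-',p-.02*y),('tip+outer',p+.0335*y),('grip top',np.array([.4985,-.386,.032]))):
    q=K@(R@X+t.ravel());q=q[:2]/q[2];print(n,((q-[140,225])*5).round())
im,d,W,_=grab('scene')
for u,v in((140,400),(120,385),(150,340),(200,300)): print((u,v),W[225+v//5,140+u//5].round(3), im[225+v//5,140+u//5])
E
```

```text
tcp [129. 361.]
tip+ [165. 381.]
tip- [ 94. 342.]
tip+outer [189. 394.]
grip top [132. 371.]
(140, 400) [ 0.507 -0.391  0.024] [92 80 44]
(120, 385) [ 0.5   -0.394  0.033] [110  94  45]
(150, 340) [ 0.53  -0.392  0.086] [58 49 45]
(200, 300) [ 0.581 -0.397  0.159] [56 48 46]
```

```bash
python3 - <<'E'
from h import *
im,d,W,_=grab('scene')
for v in range(285,312,2): print(v,[tuple(int(a) for a in W[v,u]*1000) for u in range(160,186,3)])
E
```

```text
285 [(432, -353, -3), (440, -350, 0), (531, -395, 118), (531, -389, 112), (578, -411, 171), (588, -411, 179), (590, -406, 176), (582, -395, 158), (492, -330, 18)]
287 [(437, -358, -2), (445, -355, 0), (530, -396, 112), (530, -390, 105), (577, -411, 165), (583, -409, 167), (583, -403, 160), (581, -395, 151), (493, -332, 13)]
289 [(444, -363, 1), (448, -358, -1), (526, -395, 100), (530, -391, 99), (528, -383, 90), (584, -411, 163), (583, -404, 155), (488, -338, 8), (494, -334, 9)]
291 [(448, -366, 0), (452, -361, -2), (525, -396, 94), (530, -392, 94), (528, -385, 84), (582, -411, 156), (494, -350, 19), (491, -341, 7), (498, -338, 10)]
293 [(451, -370, 0), (457, -366, 0), (521, -395, 84), (528, -393, 87), (529, -386, 80), (485, -353, 7), (493, -351, 11), (498, -347, 11), (505, -344, 14)]
295 [(457, -374, 0), (461, -370, 0), (471, -368, 5), (531, -395, 84), (529, -388, 75), (490, -357, 9), (493, -352, 6), (504, -352, 15), (507, -346, 11)]
297 [(459, -377, -1), (470, -376, 6), (494, -382, 33), (529, -396, 77), (486, -364, 5), (490, -359, 4), (495, -355, 2), (503, -353, 7), (512, -351, 13)
[... 366 characters left out ...]
, -387, 26), (506, -380, 18), (503, -371, 5), (508, -367, 5), (513, -363, 4), (519, -359, 5)]
305 [(481, -395, 6), (500, -398, 26), (506, -395, 28), (507, -389, 22), (507, -382, 13), (507, -375, 5), (512, -371, 5), (518, -367, 5), (523, -363, 5)]
307 [(482, -397, 2), (495, -397, 14), (508, -397, 24), (508, -390, 16), (507, -383, 7), (509, -377, 3), (517, -375, 6), (521, -370, 4), (527, -367, 6)]
309 [(484, -399, -1), (495, -398, 7), (506, -397, 15), (507, -392, 10), (508, -385, 3), (514, -381, 4), (520, -378, 5), (525, -374, 5), (529, -369, 2)]
311 [(487, -402, -2), (493, -399, 0), (502, -397, 4), (509, -394, 7), (512, -389, 3), (518, -385, 4), (523, -381, 4), (529, -378, 5), (531, -372, 0)]
```

The depth shows the finger ends about 35 mm higher than the reported TCP, which is odd. Descending beside the block is safe either way, so I go down and check again.

```bash
python3 -m jog '[{"x":0,"y":0,"z":0.8,"ax":0,"ay":0,"az":0,"gripper":4},{"x":0,"y":0,"z":1.6,"ax":0,"ay":0,"az":0,"gripper":4},{"x":0,"y":0,"z":2.4,"ax":0,"ay":0,"az":0,"gripper":4},{"x":0,"y":0,"z":3,"ax":0,"ay":0,"az":0,"gripper":4},{"x":0,"y":0,"z":3,"ax":0,"ay":0,"az":0,"gripper":4}]'; python3 - <<'E'
from h import *
im,d,W,_=grab('scene'); save('s3.png',im[225:345,140:260],5)
for v in range(287,314,2): print(v,[tuple(int(a) for a in W[v,u]*1000) for u in range(160,186,3)])
E
```

```text
time: 4.1
ee_pos: [0.4993, -0.3862, 0.01]
eef_rot: [-0.001, 0.668, 0.744, -0.0]
ft_force: [-0.0, -0.7, 0.7]
grip_width: 0.0402
grasp_force: 0.0
287 [(542, -415, 141), (549, -413, 145), (551, -408, 141), (567, -412, 158), (576, -411, 164), (579, -407, 162), (585, -404, 164), (590, -401, 164), (589, -394, 156)]
289 [(540, -415, 134), (549, -414, 139), (550, -409, 135), (556, -406, 137), (576, -412, 159), (583, -410, 163), (588, -407, 163), (590, -402, 160), (587, -394, 148)]
291 [(538, -415, 126), (549, -416, 135), (551, -411, 131), (558, -409, 135), (565, -406, 137), (580, -410, 154), (588, -408, 159), (591, -404, 157), (587, -395, 143)]
293 [(451, -370, -1), (544, -414, 123), (466, -364, 5), (532, -395, 92), (565, -408, 133), (580, -411, 148), (587, -409, 151), (589, -404, 148), (582, -393, 130)]
295 [(456, -374, 0), (461, -370, 0), (470, -367, 4), (529, -394, 81), (531, -389, 78), (577, -410, 139), (587, -410, 146), (582, -401, 133), (581, -393, 123)]
297 [(459, -377, -1), (469, -375, 4), (494, -382, 33), (528, -395, 75), (530, -390, 71), (579, -412, 136), (583, -409, 136), (581, -4
[... 551 characters left out ...]
8, -389, 22), (530, -395, 49), (506, -374, 4), (510, -370, 2), (516, -366, 3), (525, -364, 8)]
307 [(484, -398, 4), (498, -399, 18), (505, -396, 20), (509, -391, 19), (506, -383, 6), (509, -377, 2), (518, -375, 7), (522, -371, 6), (526, -366, 4)]
309 [(483, -399, -2), (495, -398, 7), (505, -397, 14), (508, -392, 10), (510, -386, 6), (514, -382, 4), (518, -377, 2), (525, -374, 5), (528, -369, 1)]
311 [(487, -402, -2), (493, -399, -1), (503, -397, 5), (506, -392, 2), (513, -389, 5), (520, -386, 7), (521, -380, 1), (529, -377, 4), (531, -372, 0)]
313 [(492, -406, 0), (497, -402, -1), (501, -398, -3), (512, -397, 5), (518, -394, 7), (522, -389, 5), (527, -385, 4), (529, -379, 0), (535, -376, 0)]
```

View pics/s3.png

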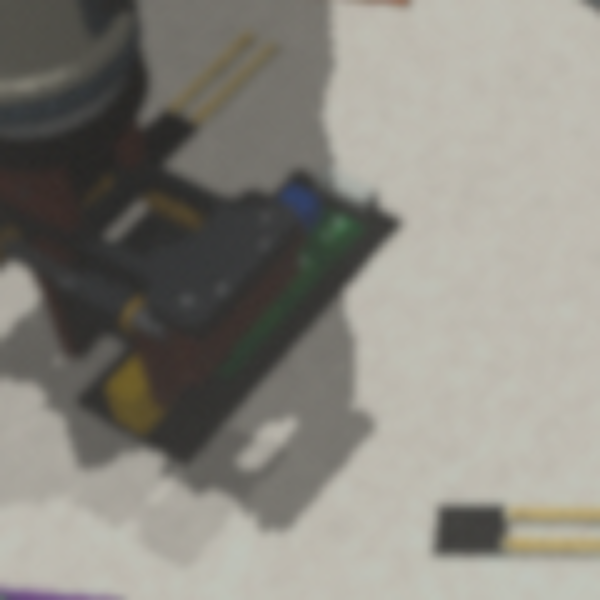

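Tips are seen at z≈47 mm while 10 mm is reported, and the body's bottom edge (≈124 mm) agrees. I test with a guarded descent, watching the force.

```bash
python3 -m jog '[{"x":0,"y":0,"z":0.15,"ax":0,"ay":0,"az":0,"gripper":4},{"x":0,"y":0,"z":0.3,"ax":0,"ay":0,"az":0,"gripper":4},{"x":0,"y":0,"z":0.45,"ax":0,"ay":0,"az":0,"gripper":4},{"x":0,"y":0,"z":0.6,"ax":0,"ay":0,"az":0,"gripper":4},{"x":0,"y":0,"z":0.6,"ax":0,"ay":0,"az":0,"gripper":4}]'
```

```text
time: 4.78
ee_pos: [0.4995, -0.3864, 0.0046]
eef_rot: [-0.0, 0.668, 0.744, -0.0]
ft_force: [-0.2, 0.8, 0.4]
grip_width: 0.0399
grasp_force: 0.0
```

No contact below the plate's top height, so the offset is real (about +36 mm). Continuing down.

```bash
python3 -m jog '[{"x":0,"y":0,"z":0.5,"ax":0,"ay":0,"az":0,"gripper":4},{"x":0,"y":0,"z":1,"ax":0,"ay":0,"az":0,"gripper":4},{"x":0,"y":0,"z":1.5,"ax":0,"ay":0,"az":0,"gripper":4},{"x":0,"y":0,"z":2,"ax":0,"ay":0,"az":0,"gripper":4},{"x":0,"y":0,"z":2,"ax":0,"ay":0,"az":0,"gripper":4}]'; python3 - <<'E'
from h import *
im,d,W,_=grab('scene')
for v in range(301,316,1): print(v,[tuple(int(a) for a in W[v,u]*1000) for u in range(166,184,3)])
E
```

```text
time: 5.4
ee_pos: [0.4993, -0.3862, -0.0158]
eef_rot: [-0.0, 0.668, 0.744, -0.0]
ft_force: [0.0, 0.3, -0.3]
grip_width: 0.0402
grasp_force: 0.0
301 [(547, -415, 99), (524, -395, 58), (532, -393, 63), (567, -407, 108), (583, -411, 126), (589, -408, 127)]
302 [(502, -391, 31), (521, -395, 51), (531, -394, 59), (530, -386, 49), (580, -410, 119), (590, -409, 126)]
303 [(505, -393, 32), (506, -387, 26), (530, -394, 54), (529, -386, 45), (582, -411, 118), (591, -410, 125)]
304 [(506, -394, 31), (509, -389, 26), (531, -395, 52), (530, -388, 44), (579, -410, 111), (589, -410, 120)]
305 [(508, -396, 30), (507, -389, 21), (529, -394, 47), (530, -388, 41), (579, -411, 109), (583, -407, 108)]
306 [(509, -397, 29), (509, -390, 22), (527, -394, 41), (528, -388, 35), (578, -411, 105), (584, -408, 107)]
307 [(508, -397, 24), (508, -390, 17), (526, -394, 37), (528, -388, 31), (578, -411, 102), (583, -408, 103)]
308 [(507, -397, 21), (507, -391, 13), (527, -395, 36), (527, -388, 27), (577, -412, 99), (584, -410, 102)]
309 [(505, -397, 14), (509, -392, 12), (526, -395, 31), (528, -390, 26), (530, -384, 21), (583, -409, 97)]
310 [(503, -397, 9), (507, -392, 6), (522, -394, 22), (528, -391, 24), (523, -380, 6), (526, -375, 2)]
311 [(503, -397, 5), (508, -393, 4), (522, -394, 19), (530, -392, 23), (524, -382, 5), (528, -377, 4)]
312 [(499, -396, -2), (511, -395, 6), (522, -395, 16), (529, -392, 19), (525, -383, 4), (529, -378, 2)]
313 [(503, -399, 0), (511, -396, 4), (518, -393, 7), (528, -392, 14), (527, -385, 3), (530, -379, 0)]
314 [(505, -401, 0), (509, -396, -1), (518, -394, 4), (525, -391, 6), (529, -387, 4), (530, -380, -1)]
315 [(506, -402, 0), (512, -398, 0), (518, -395, 1), (525, -392, 3), (531, -388, 4), (533, -383, 0)]
```

```bash
python3 -m jog '[{"x":0,"y":0,"z":0.3,"ax":0,"ay":0,"az":0,"gripper":4},{"x":0,"y":0,"z":0.6,"ax":0,"ay":0,"az":0,"gripper":4},{"x":0,"y":0,"z":0.8,"ax":0,"ay":0,"az":0,"gripper":4},{"x":0,"y":0,"z":0.9,"ax":0,"ay":0,"az":0,"gripper":4},{"x":0,"y":0,"z":0.95,"ax":0,"ay":0,"az":0,"gripper":4}]'
```

```text
time: 6.08
ee_pos: [0.4996, -0.3865, -0.0245]
eef_rot: [-0.0, 0.668, 0.744, -0.0]
ft_force: [-1.7, 1.7, 6.4]
grip_width: 0.0402
grasp_force: 2.9
```

Light contact with the plate top (6.4 N), so the tip offset is about 31 mm. I back off 2 mm and grip.

```bash
python3 -m jog '[{"x":0,"y":0,"z":-0.25,"ax":0,"ay":0,"az":0,"gripper":4},{"x":0,"y":0,"z":-0.25,"ax":0,"ay":0,"az":0,"gripper":2},{"x":0,"y":0,"z":-0.25,"ax":0,"ay":0,"az":0,"gripper":1},{"x":0,"y":0,"z":-0.25,"ax":0,"ay":0,"az":0,"gripper":1},{"x":0,"y":0,"z":-0.25,"ax":0,"ay":0,"az":0,"gripper":1}]'
```

```text
time: 6.7
ee_pos: [0.4996, -0.3865, -0.0223]
eef_rot: [-0.0, 0.668, 0.744, -0.0]
ft_force: [0.4, -0.1, -0.1]
grip_width: 0.0157
grasp_force: 30.0
```

```bash
python3 -m jog '[{"x":0,"y":0,"z":-1,"ax":0,"ay":0,"az":0,"gripper":1},{"x":0,"y":0,"z":-3,"ax":0,"ay":0,"az":0,"gripper":1},{"x":0,"y":0,"z":-5,"ax":0,"ay":0,"az":0,"gripper":1},{"x":0,"y":0,"z":-6.5,"ax":0,"ay":0,"az":0,"gripper":1},{"x":0,"y":0,"z":-6.5,"ax":0,"ay":0,"az":0,"gripper":1}]'; python3 go.py 528.2 -116.2 43 -6.8
```

```text
time: 7.32
ee_pos: [0.5007, -0.3873, 0.0449]
eef_rot: [0.002, 0.668, 0.744, 0.0]
ft_force: [-0.2, -0.3, -2.5]
grip_width: 0.0158
grasp_force: 30.0
t 7.33 pos [ 500.7 -387.3   44.9] F [-0.2 -0.3 -2.5] grip 0.0158
shift cm [26.655  5.643  0.136] turn deg [ 0.15  0.12 12.96]
tool axes in world
 [[-0.107  0.994  0.003]
 [ 0.994  0.107 -0.002]
 [-0.002  0.002 -1.   ]]
```

```bash
python3 -m jog '[{"x":4,"y":1,"z":0,"ax":0,"ay":0,"az":2,"gripper":1},{"x":9,"y":2,"z":0,"ax":0,"ay":0,"az":5,"gripper":1},{"x":14,"y":3,"z":0,"ax":0,"ay":0,"az":8,"gripper":1},{"x":18,"y":4,"z":0,"ax":0,"ay":0,"az":11,"gripper":1},{"x":20.5,"y":4.6,"z":0,"ax":0,"ay":0,"az":12.8,"gripper":1}]'; python3 go.py 528.2 -116.2 43 -6.8; python3 - <<'E'
from h import *
im,d,W,c=grab('scene'); save('s4.png',im[150:330,170:410],3.3); np.savez('/tmp/s4',im=im,W=W)
im,d,W,c=grab('top'); np.savez('/tmp/t4',im=im,W=W); save('t4.png',im[140:260,170:380],3.8)
E
```

```text
time: 7.95
ee_pos: [0.5229, -0.1756, 0.0423]
eef_rot: [-0.001, 0.747, 0.665, -0.0]
ft_force: [-0.0, -1.2, -0.9]
grip_width: 0.0156
grasp_force: 30.0
t 7.95 pos [ 522.9 -175.6   42.3] F [-0.  -1.2 -0.9] grip 0.0156
shift cm [ 5.965 -0.161 -0.066] turn deg [-0.07 -0.02  0.16]
tool axes in world
 [[ 0.116  0.993 -0.001]
 [ 0.993 -0.116  0.001]
 [ 0.    -0.001 -1.   ]]
```

View pics/s4.png

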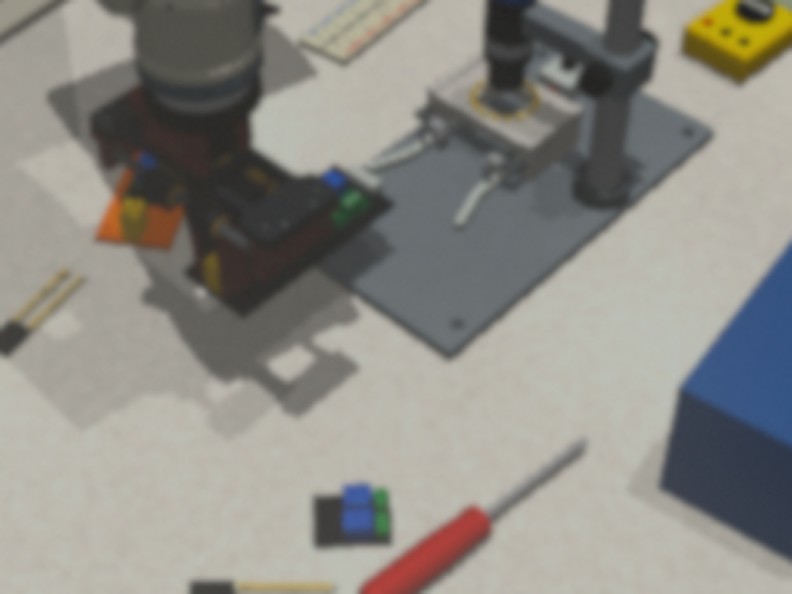

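The carrier is held level, with its nose toward the stage (plate edge from px (245,312) to (390,205)). I check the held pose numerically against the stage axis.

```bash
python3 - <<'E'
from h import *
f=np.load('/tmp/s4.npz');im,W=f['im'],f['W']
c=env.get_calibration('scene');c=[np.array(c[k],float) for k in("camera_matrix","R","t")];c[2]=c[2].ravel()
O=np.array([.5583,.136]);a=np.radians(83.2);x=np.array([np.cos(a),np.sin(a)]);y=np.array([-x[1],x[0]])
st=lambda P:np.c_[(P[:,:2]-O)@x,(P[:,:2]-O)@y,P[:,2]]*1000
V=im.max(2).astype(int)
# near plate edge: per column scan downward: last dark pixel with depth height 55..85
pts=[]
for u in range(245,288):
    v=[v for v in range(200,250) if .058<W[v,u,2]<.085 and V[v,u]<85]
    if v: pts.append((u,max(v)))
pts=np.array(pts);S=st(W[pts[:,1],pts[:,0]]);print(S[::5].round())
E2=st(plane(pts+[0,.5],.0675,c));p=np.polyfit(E2[:,0],E2[:,1],1);print('edge y at x mid',np.polyval(p,E2[:,0].mean()),'slope deg',np.degrees(np.arctan(p[0])),'x range',E2[:,0].min(),E2[:,0].max())
f=np.load('/tmp/t4.npz');im,W=f['im'],f['W']
c=env.get_calibration('top');c=[np.array(c[k],float) for k in("camera_matrix","R","t")];c[2]=c[2].ravel()
hsv=cv2.cvtColor(im,cv2.COLOR_RGB2HSV)
# stage near/far edges per column
V=hsv[...,2]
for z,(v0,v1),sgn in((.012,(215,240),1),(.012,(160,185),-1)):
    q=[]
    for u in range(200,285,2):
        col=V[v0:v1,u].astype(int); g=np.abs(np.diff(col)); q.append((u,v0+np.argmax(g)+.5))
    S=st(plane(q,z,c));p=np.polyfit(S[:,0],S[:,1],1);r=S[:,1]-np.polyval(p,S[:,0]);k=abs(r)<3;p=np.polyfit(S[k,0],S[k,1],1);print('stage edge y0',p[1],'slope deg',np.degrees(np.arctan(p[0])),k.sum())
E
```

```text
[[-320.  -34.   65.]
 [-303.  -33.   64.]
 [-287.  -33.   66.]
 [-272.  -35.   69.]
 [-254.  -33.   65.]
 [-235.  -31.   63.]
 [-219.  -33.   67.]
 [-200.  -32.   62.]
 [-183.  -32.   65.]]
edge y at x mid -35.640437788025004 slope deg 0.40496579941270766 x range -322.3818311060071 -178.10436304949175
stage edge y0 59.71491002518064 slope deg -0.0977793092783243 11
stage edge y0 -130.60342169109492 slope deg 0.32470481022452347 25
```

View pics/t4.png

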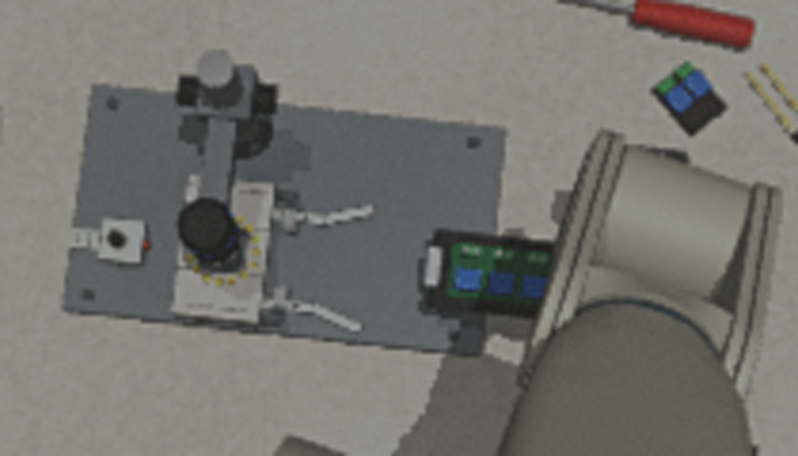

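Top view: the carrier nose (430,265) lines up with the channel between the flares (370,210) and (360,325). The stage model fits within 0.5 mm. I move to x_nose ≈ -120 and lower.

```bash
python3 -m jog '[{"x":2.2,"y":-0.15,"z":0,"ax":0,"ay":0,"az":0.2,"gripper":1},{"x":4.4,"y":-0.15,"z":1,"ax":0,"ay":0,"az":0.2,"gripper":1},{"x":4.5,"y":-0.15,"z":2.5,"ax":0,"ay":0,"az":0.2,"gripper":1},{"x":4.5,"y":-0.15,"z":4,"ax":0,"ay":0,"az":0.2,"gripper":1},{"x":4.5,"y":-0.15,"z":4.7,"ax":0,"ay":0,"az":0.2,"gripper":1}]'; python3 go.py 526.5 -130.7 -10.3 -6.8
```

```text
time: 8.68
ee_pos: [0.5263, -0.1336, -0.0057]
eef_rot: [-0.001, 0.748, 0.663, -0.001]
ft_force: [0.5, 0.6, -0.6]
grip_width: 0.0162
grasp_force: 30.0
t 8.68 pos [ 526.3 -133.6   -5.7] F [ 0.5  0.6 -0.6] grip 0.0162
shift cm [ 0.287 -0.014  0.461] turn deg [-0.1  -0.01 -0.09]
tool axes in world
 [[ 0.12   0.993 -0.002]
 [ 0.993 -0.12   0.   ]
 [ 0.    -0.002 -1.   ]]
```

```bash
python3 -m jog '[{"x":0,"y":0,"z":0.15,"ax":0,"ay":0,"az":0,"gripper":1},{"x":0,"y":0,"z":0.25,"ax":0,"ay":0,"az":0,"gripper":1},{"x":0,"y":0,"z":0.35,"ax":0,"ay":0,"az":0,"gripper":1},{"x":0,"y":0,"z":0.4,"ax":0,"ay":0,"az":0,"gripper":1},{"x":0,"y":0,"z":0.4,"ax":0,"ay":0,"az":0,"gripper":1}]'
```

```text
time: 9.3
ee_pos: [0.5273, -0.1329, -0.008]
eef_rot: [0.0, 0.748, 0.664, 0.0]
ft_force: [0.5, -0.5, -1.4]
grip_width: 0.0159
grasp_force: 30.0
```

```bash
python3 -m jog '[{"x":0,"y":0,"z":0.05,"ax":0,"ay":0,"az":0,"gripper":1},{"x":0,"y":0,"z":0.1,"ax":0,"ay":0,"az":0,"gripper":1},{"x":0,"y":0,"z":0.15,"ax":0,"ay":0,"az":0,"gripper":1},{"x":0,"y":0,"z":0.15,"ax":0,"ay":0,"az":0,"gripper":1},{"x":0,"y":0,"z":0.15,"ax":0,"ay":0,"az":0,"gripper":1}]'; python3 go.py 526.5 -130.7 -10.3 -6.8
```

```text
time: 9.93
ee_pos: [0.5271, -0.1329, -0.0097]
eef_rot: [-0.0, 0.748, 0.664, -0.0]
ft_force: [0.1, -1.0, -1.2]
grip_width: 0.0156
grasp_force: 30.0
t 9.93 pos [ 527.1 -132.9   -9.7] F [ 0.1 -1.  -1.2] grip 0.0156
shift cm [ 0.209 -0.088  0.055] turn deg [-0.    0.   -0.05]
tool axes in world
 [[ 0.119  0.993 -0.   ]
 [ 0.993 -0.119  0.   ]
 [-0.    -0.    -1.   ]]
```

```bash
python3 -m jog '[{"x":0,"y":-0.08,"z":0.04,"ax":0,"ay":0,"az":0,"gripper":1},{"x":0,"y":-0.08,"z":0.08,"ax":0,"ay":0,"az":0,"gripper":1},{"x":0,"y":-0.08,"z":0.1,"ax":0,"ay":0,"az":0,"gripper":1},{"x":0,"y":-0.08,"z":0.1,"ax":0,"ay":0,"az":0,"gripper":1},{"x":0,"y":-0.08,"z":0.1,"ax":0,"ay":0,"az":0,"gripper":1}]'; python3 - <<'E'
from cell import env
s=env.get_state();print(s['wrist_torque'],s['ft_force'])
E
```

```text
time: 10.55
ee_pos: [0.5263, -0.1328, -0.0105]
eef_rot: [0.0, 0.748, 0.664, -0.0]
ft_force: [-1.6, -0.7, 5.9]
grip_width: 0.0156
grasp_force: 30.0
[0.07729591 0.37773319 0.0991938 ] [-1.56469638 -0.66572244  5.91307995]
```

Contact with the stage is made and the lateral position is 0. I ease off 0.3 mm and slide into the flare.

```bash
python3 -m jog '[{"x":0.5,"y":0,"z":-0.04,"ax":0,"ay":0,"az":0,"gripper":1},{"x":1.5,"y":0,"z":-0.04,"ax":0,"ay":0,"az":0,"gripper":1},{"x":2.5,"y":0,"z":-0.04,"ax":0,"ay":0,"az":0,"gripper":1},{"x":3.5,"y":0,"z":-0.04,"ax":0,"ay":0,"az":0,"gripper":1},{"x":4,"y":0,"z":-0.04,"ax":0,"ay":0,"az":0,"gripper":1}]'; python3 go.py 558.3 136 -10 -6.8
```

```text
time: 11.18
ee_pos: [0.5313, -0.0922, -0.0103]
eef_rot: [0.0, 0.748, 0.664, 0.0]
ft_force: [0.3, -2.4, 1.9]
grip_width: 0.016
grasp_force: 30.0
t 11.18 pos [531.3 -92.2 -10.3] F [ 0.3 -2.4  1.9] grip 0.016
shift cm [ 2.2979e+01 -1.7000e-02 -3.0000e-02] turn deg [0.01 0.   0.01]
tool axes in world
 [[ 0.118  0.993  0.   ]
 [ 0.993 -0.118 -0.   ]
 [-0.     0.    -1.   ]]
```

```bash
python3 -m jog '[{"x":0.4,"y":0,"z":0,"ax":0,"ay":0,"az":0,"gripper":1},{"x":0.9,"y":0,"z":0,"ax":0,"ay":0,"az":0,"gripper":1},{"x":1.4,"y":0,"z":0,"ax":0,"ay":0,"az":0,"gripper":1},{"x":1.9,"y":0,"z":0,"ax":0,"ay":0,"az":0,"gripper":1},{"x":2.2,"y":0,"z":0,"ax":0,"ay":0,"az":0,"gripper":1}]'; python3 go.py 558.3 136 -10 -6.8
```

```text
time: 11.8
ee_pos: [0.5338, -0.071, -0.0103]
eef_rot: [0.0, 0.748, 0.664, 0.0]
ft_force: [0.4, -3.1, 3.2]
grip_width: 0.0162
grasp_force: 30.0
t 11.8 pos [533.8 -71.  -10.3] F [ 0.4 -3.1  3.2] grip 0.0162
shift cm [20.84  -0.033 -0.029] turn deg [ 0.01  0.   -0.04]
tool axes in world
 [[ 0.119  0.993  0.   ]
 [ 0.993 -0.119 -0.   ]
 [-0.     0.    -1.   ]]
```

```bash
python3 -m jog '[{"x":0.4,"y":0,"z":0,"ax":0,"ay":0,"az":0,"gripper":1},{"x":0.8,"y":0,"z":0,"ax":0,"ay":0,"az":0,"gripper":1},{"x":1.2,"y":0,"z":0,"ax":0,"ay":0,"az":0,"gripper":1},{"x":1.6,"y":0,"z":0,"ax":0,"ay":0,"az":0,"gripper":1},{"x":2,"y":0,"z":0,"ax":0,"ay":0,"az":0,"gripper":1}]'; python3 go.py 558.3 136 -10 -6.8
```

```text
time: 12.42
ee_pos: [0.5361, -0.0516, -0.0103]
eef_rot: [0.0, 0.748, 0.664, -0.0]
ft_force: [-0.9, -7.7, 2.7]
grip_width: 0.0157
grasp_force: 30.0
t 12.43 pos [536.1 -51.6 -10.3] F [-0.9 -7.7  2.7] grip 0.0157
shift cm [18.894 -0.028 -0.041] turn deg [ 0.    0.04 -0.02]
tool axes in world
 [[ 0.119  0.993 -0.   ]
 [ 0.993 -0.119 -0.001]
 [-0.001  0.    -1.   ]]
```

```bash
python3 -m jog '[{"x":0.7,"y":0,"z":0,"ax":0,"ay":0,"az":0,"gripper":1},{"x":1.4,"y":0,"z":0,"ax":0,"ay":0,"az":0,"gripper":1},{"x":2.1,"y":0,"z":0,"ax":0,"ay":0,"az":0,"gripper":1},{"x":2.8,"y":0,"z":0,"ax":0,"ay":0,"az":0,"gripper":1},{"x":3.5,"y":0,"z":0,"ax":0,"ay":0,"az":0,"gripper":1}]'; python3 go.py 558.3 136 -10 -6.8
```

```text
time: 13.05
ee_pos: [0.5402, -0.0169, -0.0103]
eef_rot: [0.0, 0.748, 0.664, -0.0]
ft_force: [-1.2, -8.3, 4.4]
grip_width: 0.0162
grasp_force: 30.0
t 13.05 pos [540.2 -16.9 -10.3] F [-1.2 -8.3  4.4] grip 0.0162
shift cm [15.399 -0.019 -0.042] turn deg [-0.01  0.04 -0.04]
tool axes in world
 [[ 0.119  0.993 -0.   ]
 [ 0.993 -0.119 -0.001]
 [-0.001 -0.    -1.   ]]
```

```bash
python3 -m jog '[{"x":0.7,"y":0,"z":0,"ax":0,"ay":0,"az":0,"gripper":1},{"x":1.4,"y":0,"z":0,"ax":0,"ay":0,"az":0,"gripper":1},{"x":2.1,"y":0,"z":0,"ax":0,"ay":0,"az":0,"gripper":1},{"x":2.8,"y":0,"z":0,"ax":0,"ay":0,"az":0,"gripper":1},{"x":3.5,"y":0,"z":0,"ax":0,"ay":0,"az":0,"gripper":1}]'; python3 go.py 558.3 136 -10 -6.8
```

```text
time: 13.68
ee_pos: [0.5442, 0.0178, -0.0103]
eef_rot: [0.0, 0.748, 0.664, -0.0]
ft_force: [-2.1, -8.3, 4.2]
grip_width: 0.016
grasp_force: 30.0
t 13.68 pos [544.2  17.8 -10.3] F [-2.1 -8.3  4.2] grip 0.016
shift cm [ 1.1907e+01 -4.0000e-03 -4.1000e-02] turn deg [-0.03  0.05 -0.03]
tool axes in world
 [[ 0.119  0.993 -0.001]
 [ 0.993 -0.119 -0.001]
 [-0.001 -0.    -1.   ]]
```

```bash
python3 -m jog '[{"x":0.4,"y":0,"z":0,"ax":0,"ay":0,"az":0,"gripper":1},{"x":0.8,"y":0,"z":0,"ax":0,"ay":0,"az":0,"gripper":1},{"x":1.1,"y":0,"z":0,"ax":0,"ay":0,"az":0,"gripper":1},{"x":1.3,"y":0,"z":0,"ax":0,"ay":0,"az":0,"gripper":1},{"x":1.5,"y":0,"z":0,"ax":0,"ay":0,"az":0,"gripper":1}]'
```

```text
time: 14.3
ee_pos: [0.5459, 0.0325, -0.0103]
eef_rot: [0.0, 0.748, 0.664, -0.001]
ft_force: [-1.2, -8.9, 4.5]
grip_width: 0.0158
grasp_force: 30.0
```

```bash
python3 -m jog '[{"x":0.2,"y":0,"z":0,"ax":0,"ay":0,"az":0,"gripper":1},{"x":0.4,"y":0,"z":0,"ax":0,"ay":0,"az":0,"gripper":1},{"x":0.6,"y":0,"z":0,"ax":0,"ay":0,"az":0,"gripper":1},{"x":0.8,"y":0,"z":0,"ax":0,"ay":0,"az":0,"gripper":1},{"x":0.9,"y":0,"z":0,"ax":0,"ay":0,"az":0,"gripper":1}]'; python3 go.py 558.3 136 -10 -6.8; python3 - <<'E'
from h import *
im,d,W,c=grab('top'); save('t5.png',im[180:235,180:270],8)
E
```

```text
time: 14.92
ee_pos: [0.547, 0.0414, -0.0103]
eef_rot: [0.0, 0.748, 0.664, -0.001]
ft_force: [-0.6, -7.8, 5.5]
grip_width: 0.0154
grasp_force: 30.0
t 14.93 pos [547.   41.4 -10.3] F [-0.6 -7.8  5.5] grip 0.0154
shift cm [ 9.526e+00 -1.000e-03 -3.700e-02] turn deg [-0.03  0.05 -0.03]
tool axes in world
 [[ 0.119  0.993 -0.001]
 [ 0.993 -0.119 -0.001]
 [-0.001 -0.001 -1.   ]]
```

View pics/t5.png

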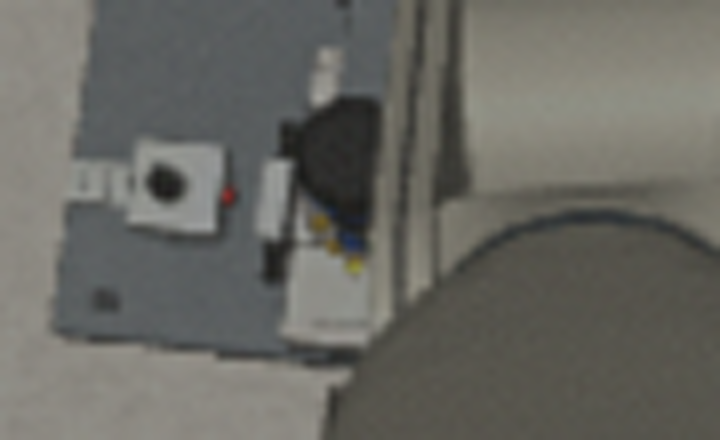

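The bumper face is at px 258, the red pin tip at 236 and the stop face at 220, so the gap is about 13 mm (stop ≈ 67). I advance 8 mm, then fine steps.

```bash
python3 -m jog '[{"x":0.2,"y":0,"z":0,"ax":0,"ay":0,"az":0,"gripper":1},{"x":0.4,"y":0,"z":0,"ax":0,"ay":0,"az":0,"gripper":1},{"x":0.6,"y":0,"z":0,"ax":0,"ay":0,"az":0,"gripper":1},{"x":0.7,"y":0,"z":0,"ax":0,"ay":0,"az":0,"gripper":1},{"x":0.8,"y":0,"z":0,"ax":0,"ay":0,"az":0,"gripper":1}]'
```

```text
time: 15.6
ee_pos: [0.5479, 0.0493, -0.0103]
eef_rot: [0.0, 0.748, 0.664, -0.001]
ft_force: [-1.1, -8.4, 5.3]
grip_width: 0.0159
grasp_force: 30.0
```

```bash
python3 -m jog '[{"x":0.04,"y":0,"z":0,"ax":0,"ay":0,"az":0,"gripper":1},{"x":0.08,"y":0,"z":0,"ax":0,"ay":0,"az":0,"gripper":1},{"x":0.12,"y":0,"z":0,"ax":0,"ay":0,"az":0,"gripper":1},{"x":0.16,"y":0,"z":0,"ax":0,"ay":0,"az":0,"gripper":1},{"x":0.2,"y":0,"z":0,"ax":0,"ay":0,"az":0,"gripper":1}]'
```

```text
time: 16.23
ee_pos: [0.5481, 0.0512, -0.0103]
eef_rot: [0.0, 0.748, 0.664, -0.001]
ft_force: [-1.1, -8.8, 4.6]
grip_width: 0.0156
grasp_force: 30.0
```

```bash
python3 -m jog '[{"x":0.02,"y":0,"z":0,"ax":0,"ay":0,"az":0,"gripper":1},{"x":0.04,"y":0,"z":0,"ax":0,"ay":0,"az":0,"gripper":1},{"x":0.06,"y":0,"z":0,"ax":0,"ay":0,"az":0,"gripper":1},{"x":0.08,"y":0,"z":0,"ax":0,"ay":0,"az":0,"gripper":1},{"x":0.08,"y":0,"z":0,"ax":0,"ay":0,"az":0,"gripper":1}]'
```

```text
time: 16.85
ee_pos: [0.5482, 0.0521, -0.0103]
eef_rot: [0.0, 0.748, 0.664, -0.001]
ft_force: [-1.1, -8.0, 5.1]
grip_width: 0.0162
grasp_force: 30.0
```

```bash
python3 -m jog '[{"x":0.01,"y":0,"z":0,"ax":0,"ay":0,"az":0,"gripper":1},{"x":0.02,"y":0,"z":0,"ax":0,"ay":0,"az":0,"gripper":1},{"x":0.03,"y":0,"z":0,"ax":0,"ay":0,"az":0,"gripper":1},{"x":0.04,"y":0,"z":0,"ax":0,"ay":0,"az":0,"gripper":1},{"x":0.05,"y":0,"z":0,"ax":0,"ay":0,"az":0,"gripper":1}]'
```

```text
time: 17.48
ee_pos: [0.5482, 0.0525, -0.0103]
eef_rot: [0.0, 0.748, 0.664, -0.001]
ft_force: [-0.7, -8.4, 4.9]
grip_width: 0.0159
grasp_force: 30.0
```

```bash
python3 -m jog '[{"x":0.01,"y":0,"z":0,"ax":0,"ay":0,"az":0,"gripper":1},{"x":0.02,"y":0,"z":0,"ax":0,"ay":0,"az":0,"gripper":1},{"x":0.03,"y":0,"z":0,"ax":0,"ay":0,"az":0,"gripper":1},{"x":0.04,"y":0,"z":0,"ax":0,"ay":0,"az":0,"gripper":1},{"x":0.05,"y":0,"z":0,"ax":0,"ay":0,"az":0,"gripper":1}]'
```

```text
time: 18.1
ee_pos: [0.5483, 0.053, -0.0103]
eef_rot: [0.0, 0.748, 0.664, -0.001]
ft_force: [-0.1, -7.9, 4.6]
grip_width: 0.016
grasp_force: 30.0
```

```bash
python3 -m jog '[{"x":0.01,"y":0,"z":0,"ax":0,"ay":0,"az":0,"gripper":1},{"x":0.02,"y":0,"z":0,"ax":0,"ay":0,"az":0,"gripper":1},{"x":0.03,"y":0,"z":0,"ax":0,"ay":0,"az":0,"gripper":1},{"x":0.04,"y":0,"z":0,"ax":0,"ay":0,"az":0,"gripper":1},{"x":0.05,"y":0,"z":0,"ax":0,"ay":0,"az":0,"gripper":1}]'; python3 - <<'E'
from h import *
im,d,W,c=grab('top'); np.save('/tmp/t6.npy',im)
for im in [im]:
    row=im[200:208,190:225].astype(int).mean(0).round(); print([(190+i,*map(int,r)) for i,r in enumerate(row)])
E
```

```text
time: 18.73
ee_pos: [0.5484, 0.0535, -0.0103]
eef_rot: [0.0, 0.748, 0.664, -0.001]
ft_force: [-1.4, -9.6, 4.8]
grip_width: 0.0156
grasp_force: 30.0
[(190, 114, 117, 114), (191, 121, 124, 120), (192, 119, 121, 118), (193, 110, 112, 109), (194, 124, 127, 124), (195, 125, 127, 124), (196, 123, 125, 122), (197, 143, 145, 141), (198, 125, 126, 122), (199, 91, 92, 89), (200, 82, 84, 81), (201, 89, 90, 87), (202, 107, 109, 105), (203, 134, 136, 133), (204, 145, 147, 145), (205, 144, 146, 146), (206, 140, 143, 142), (207, 102, 101, 100), (208, 102, 93, 90), (209, 142, 144, 142), (210, 146, 149, 146), (211, 134, 136, 133), (212, 68, 68, 66), (213, 42, 42, 39), (214, 41, 50, 43), (215, 42, 70, 63), (216, 56, 81, 86), (217, 78, 84, 81), (218, 62, 62, 60), (219, 56, 55, 50), (220, 49, 48, 41), (221, 62, 61, 57), (222, 105, 104, 94), (223, 109, 106, 96), (224, 94, 92, 84)]
```

Gap seen is about 1.5 px (~4 mm). I continue in small steps.

```bash
python3 -m jog '[{"x":0.02,"y":0,"z":0,"ax":0,"ay":0,"az":0,"gripper":1},{"x":0.04,"y":0,"z":0,"ax":0,"ay":0,"az":0,"gripper":1},{"x":0.06,"y":0,"z":0,"ax":0,"ay":0,"az":0,"gripper":1},{"x":0.08,"y":0,"z":0,"ax":0,"ay":0,"az":0,"gripper":1},{"x":0.08,"y":0,"z":0,"ax":0,"ay":0,"az":0,"gripper":1}]'
```

```text
time: 19.4
ee_pos: [0.5485, 0.0542, -0.0103]
eef_rot: [0.0, 0.748, 0.664, -0.001]
ft_force: [-0.6, -8.9, 5.5]
grip_width: 0.0155
grasp_force: 30.0
```

```bash
python3 -m jog '[{"x":0.01,"y":0,"z":0,"ax":0,"ay":0,"az":0,"gripper":1},{"x":0.02,"y":0,"z":0,"ax":0,"ay":0,"az":0,"gripper":1},{"x":0.03,"y":0,"z":0,"ax":0,"ay":0,"az":0,"gripper":1},{"x":0.04,"y":0,"z":0,"ax":0,"ay":0,"az":0,"gripper":1},{"x":0.05,"y":0,"z":0,"ax":0,"ay":0,"az":0,"gripper":1}]'
```

```text
time: 20.02
ee_pos: [0.5485, 0.0547, -0.0103]
eef_rot: [0.0, 0.748, 0.664, -0.001]
ft_force: [-0.4, -9.6, 5.9]
grip_width: 0.0154
grasp_force: 30.0
```

```bash
python3 -m jog '[{"x":0.01,"y":0,"z":0,"ax":0,"ay":0,"az":0,"gripper":1},{"x":0.02,"y":0,"z":0,"ax":0,"ay":0,"az":0,"gripper":1},{"x":0.03,"y":0,"z":0,"ax":0,"ay":0,"az":0,"gripper":1},{"x":0.04,"y":0,"z":0,"ax":0,"ay":0,"az":0,"gripper":1},{"x":0.05,"y":0,"z":0,"ax":0,"ay":0,"az":0,"gripper":1}]'
```

```text
time: 20.65
ee_pos: [0.5485, 0.0551, -0.0103]
eef_rot: [0.0, 0.748, 0.664, -0.001]
ft_force: [-0.3, -8.2, 4.7]
grip_width: 0.0157
grasp_force: 30.0
```

```bash
python3 -m jog '[{"x":0.01,"y":0,"z":0,"ax":0,"ay":0,"az":0,"gripper":1},{"x":0.02,"y":0,"z":0,"ax":0,"ay":0,"az":0,"gripper":1},{"x":0.03,"y":0,"z":0,"ax":0,"ay":0,"az":0,"gripper":1},{"x":0.04,"y":0,"z":0,"ax":0,"ay":0,"az":0,"gripper":1},{"x":0.05,"y":0,"z":0,"ax":0,"ay":0,"az":0,"gripper":1}]'
```

```text
time: 21.28
ee_pos: [0.5486, 0.0557, -0.0103]
eef_rot: [0.0, 0.748, 0.664, -0.001]
ft_force: [-1.0, -8.9, 5.9]
grip_width: 0.016
grasp_force: 30.0
```

```bash
python3 -m jog '[{"x":0.01,"y":0,"z":0,"ax":0,"ay":0,"az":0,"gripper":1},{"x":0.02,"y":0,"z":0,"ax":0,"ay":0,"az":0,"gripper":1},{"x":0.03,"y":0,"z":0,"ax":0,"ay":0,"az":0,"gripper":1},{"x":0.04,"y":0,"z":0,"ax":0,"ay":0,"az":0,"gripper":1},{"x":0.05,"y":0,"z":0,"ax":0,"ay":0,"az":0,"gripper":1}]'
```

```text
time: 21.9
ee_pos: [0.5486, 0.0561, -0.0103]
eef_rot: [0.0, 0.748, 0.664, -0.001]
ft_force: [-1.7, -9.5, 5.5]
grip_width: 0.016
grasp_force: 30.0
```

```bash
python3 - <<'E'
from h import *
im,d,W,c=grab('top')
row=im[200:208,202:216].astype(int).mean(0).round(); print([(202+i,*map(int,r)) for i,r in enumerate(row)])
E
```

```text
[(202, 108, 110, 106), (203, 134, 137, 133), (204, 144, 146, 145), (205, 144, 146, 146), (206, 138, 141, 140), (207, 113, 114, 112), (208, 135, 136, 133), (209, 146, 148, 145), (210, 138, 139, 137), (211, 75, 76, 73), (212, 44, 43, 41), (213, 42, 48, 41), (214, 42, 68, 61), (215, 46, 77, 87)]
```

About 2 mm left by the shrinking dark gap.

```bash
python3 -m jog '[{"x":0.01,"y":0,"z":0,"ax":0,"ay":0,"az":0,"gripper":1},{"x":0.02,"y":0,"z":0,"ax":0,"ay":0,"az":0,"gripper":1},{"x":0.03,"y":0,"z":0,"ax":0,"ay":0,"az":0,"gripper":1},{"x":0.04,"y":0,"z":0,"ax":0,"ay":0,"az":0,"gripper":1},{"x":0.05,"y":0,"z":0,"ax":0,"ay":0,"az":0,"gripper":1}]'
```

```text
time: 22.58
ee_pos: [0.5487, 0.0562, -0.0103]
eef_rot: [0.0, 0.748, 0.664, -0.001]
ft_force: [-1.3, -12.8, 6.1]
grip_width: 0.0159
grasp_force: 30.0
```

```bash
python3 -m jog '[{"x":0.01,"y":0,"z":0,"ax":0,"ay":0,"az":0,"gripper":1},{"x":0.02,"y":0,"z":0,"ax":0,"ay":0,"az":0,"gripper":1},{"x":0.03,"y":0,"z":0,"ax":0,"ay":0,"az":0,"gripper":1},{"x":0.04,"y":0,"z":0,"ax":0,"ay":0,"az":0,"gripper":1},{"x":0.05,"y":0,"z":0,"ax":0,"ay":0,"az":0,"gripper":1}]'
```

```text
time: 23.2
ee_pos: [0.5486, 0.0562, -0.0103]
eef_rot: [0.0, 0.748, 0.664, -0.001]
ft_force: [-0.4, -15.7, 4.9]
grip_width: 0.0156
grasp_force: 30.0
```

The force rose from about 9 to 15.7 N with the position stalled, so roughly 7 N bears on the stop: home. I release with a small opening.

```bash
python3 -m jog '[{"x":0,"y":0,"z":0,"ax":0,"ay":0,"az":0,"gripper":1.8},{"x":0,"y":0,"z":0,"ax":0,"ay":0,"az":0,"gripper":2.2},{"x":0,"y":0,"z":0,"ax":0,"ay":0,"az":0,"gripper":2.6},{"x":0,"y":0,"z":0,"ax":0,"ay":0,"az":0,"gripper":2.6},{"x":0,"y":0,"z":0,"ax":0,"ay":0,"az":0,"gripper":2.6}]'
```

```text
time: 23.82
ee_pos: [0.5492, 0.0581, -0.0104]
eef_rot: [-0.0, 0.748, 0.664, -0.0]
ft_force: [-0.3, -1.1, -0.3]
grip_width: 0.0256
grasp_force: 0.0
```

```bash
python3 -m jog '[{"x":-0.1,"y":0,"z":-0.8,"ax":0,"ay":0,"az":0,"gripper":2.6},{"x":-0.2,"y":0,"z":-2.5,"ax":0,"ay":0,"az":0,"gripper":2.6},{"x":-0.2,"y":0,"z":-5,"ax":0,"ay":0,"az":0,"gripper":2.6},{"x":-3,"y":0,"z":-9,"ax":0,"ay":0,"az":0,"gripper":2.6},{"x":-8,"y":0,"z":-12,"ax":0,"ay":0,"az":0,"gripper":2.6}]'
```

```text
time: 24.45
ee_pos: [0.5407, -0.0215, 0.1126]
eef_rot: [0.001, 0.747, 0.665, 0.001]
ft_force: [0.6, 0.2, 0.7]
grip_width: 0.026
grasp_force: 0.0
```

```bash
python3 -m jog '[{"x":-5,"y":0,"z":-2,"ax":0,"ay":0,"az":0,"gripper":2.6},{"x":-11,"y":0,"z":-3,"ax":0,"ay":0,"az":0,"gripper":2.6},{"x":-16,"y":0,"z":-4,"ax":0,"ay":0,"az":0,"gripper":2.6},{"x":-18,"y":0,"z":-4,"ax":0,"ay":0,"az":0,"gripper":2.6},{"x":-18,"y":0,"z":-4,"ax":0,"ay":0,"az":0,"gripper":2.6}]'; python3 - <<'E'
from h import *
im,d,W,c=grab('top'); a=cv2.resize(im[160:240,180:300],None,fx=6.6,fy=6.6,interpolation=2); save('t7.png',a)
row=im[200:208,202:216].astype(int).mean(0).round(); print([(202+i,*map(int,r)) for i,r in enumerate(row)])
im,d,W,c=grab('scene'); save('s7.png',im[110:280,240:400],3.5)
print(env.get_state()['ft_force'])
E
```

```text
time: 25.08
ee_pos: [0.518, -0.2008, 0.1501]
eef_rot: [0.0, 0.749, 0.663, 0.0]
ft_force: [0.8, 0.6, -0.1]
grip_width: 0.026
grasp_force: 0.0
[(202, 111, 112, 109), (203, 139, 140, 137), (204, 148, 150, 149), (205, 148, 150, 150), (206, 143, 145, 145), (207, 116, 118, 115), (208, 138, 140, 137), (209, 150, 152, 150), (210, 141, 143, 140), (211, 77, 78, 76), (212, 46, 45, 43), (213, 46, 52, 46), (214, 44, 71, 64), (215, 48, 79, 90)]
[-0.71890576 -0.31165719 -0.33457489]
```

View pics/t7.png

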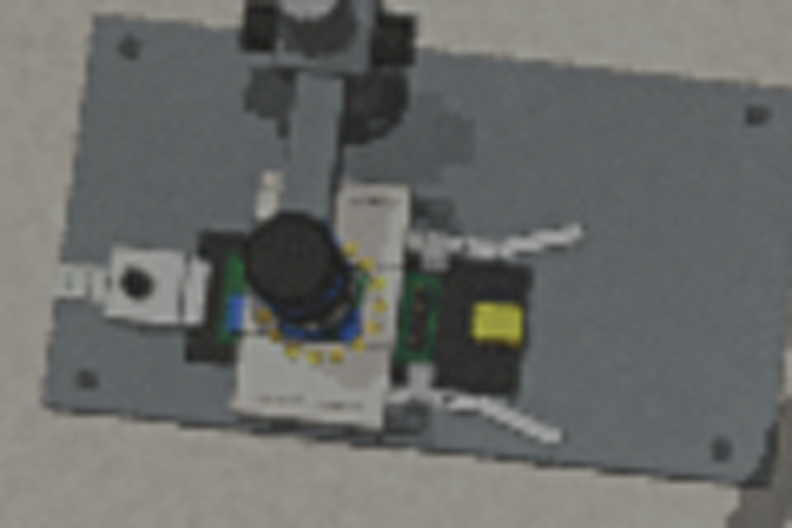

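The carrier lies flat between the rails with its bumper against the stop (px 195,290). No red shows, nothing shifted on release, and the robot is clear.

```bash
python3 -c "
from cell import env
print(env.sign_off())"
```

```text
the job is handed in; nothing more can be done
None
```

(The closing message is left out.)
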